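# Shelve the last cookie tin in the packed display row

### The arm

A 7-joint arm with a two-finger parallel gripper is mounted at the origin on the work surface. World frame = base frame: x ahead of the robot, y to its left, z up, the work surface at z = 0. Lengths are in m, angles in rad, forces in N, time in s.
With the tool pointing down it reaches from about 0.425 to 0.875 m from the base axis. Payload 9.9 kg.
Tool frame: the origin (TCP) lies on the centre line of the jaws, within the pads' length; the fingertips stand 11 mm ahead of it and the grasp point (between the pads) lies 8 mm behind it (tip_extent is the distance from the TCP to the fingertips, in m); z points along the fingers, y is the line along which they close (so a half turn about z gives the same grasp; the last joint's range is limited). The gripper opens to 85 mm and grips with 20 to 120 N. Pads are 22 mm wide; open, the fingers measure 114 mm over their backs; the gripper's body (76 mm by 85 mm) begins 54 mm behind the grasp point. The pads swing forward as they close: fully open they stand 13 mm farther back than shut.
Start: joints at [1.082, 0.576, 0.025, 1.437, -0.015, 1.129, -0.057], TCP at [0.266, -0.62, 0.242] pointing down, gripper open.
Joint ranges: [-2.76, 2.76], [-0.34, 2.15], [-1.52, 1.57], [0.19, 2.46], [-1.09, 4.23], [0.17, 1.99], [-2.82, 2.82]. Speed limits (rad/s): [2.22, 2.22, 3.01, 3.01, 3.14, 3.14, 3.14].

### API

Orientations are given as a rotation vector (axis times angle).
In Python, from bench import * gives the robot as it stands.
- The arm moves only by the tool play_rows, never from a script. Its arguments are lists of equal length, an entry for each row: "delta_pos": the shift along the tool's x, y, z scaled (see below), a list of three; "delta_rot": the turn, a rotation vector about the tool's x, y, z scaled (see below), a list of three. A call has 1 to 12 rows; each row is the pose to reach, as a shift and turn from the pose commanded when the call began, along the tool's axes at that moment, turning the shorter way round; what a row does not reach only later rows make up. The controller multiplies each number of a shift by 0.5 m and each number of a turn by 2 pi rad. A row lasts 1/10 s, in which the tool goes at most 50 mm and 8.59 degrees, less where a joint would pass 70% of its speed; a pose out of reach is approached as far as the arm can. A call with a number of a shift or a turn outside -1 to 1 is refused whole. A call with a gripper value outside its range is refused whole. "fingers" is the opening, from -1 (shut) to 1 (fully open), set as the call begins (left out, the last holds). The fingers move at their own pace and stop on an object; "grip_force" is the grip in N (left out, the last holds). Time passes only in rows, so rows that repeat a pose let the fingers close. It gives the time, the measured TCP pose, the force, the opening and the grip force at its end, in the units of the state.
- state(): the state, without advancing time (a new reading comes with each control period).
- capture(name): name is "side" or "top"; returns the picture (420x560x3 uint8, blue, green, red); there is no depth.
- calibration(name): a dict with "intrinsics" (3x3 intrinsics, pixels), "extrinsics" (4x4, takes a point from world to camera coordinates). Camera axes: x right, y up, looking along -z (the intrinsics and any distortion apply to the point x, -y, -z); pixel columns grow to the right and rows downward; lengths in m; the calibration is good to about 2 mm. A picture is of the moment at which its call begins. calibration takes no time and is no camera call.
- hand_in(): hands the job in; it is judged then, once.
Trained networks look in the newest picture that a camera, given by its name, has taken for a name from the list of things; names that differ only in an ending like _2 or _b are one class to them, and where a whole thing is asked for, a point or a joint stands for the part that bears it (a point fixed in the world has none). Each returns a list of dicts, best first, with "conf" (0 to 1); they miss things now and then, are a little off and sometimes report something else, mostly with a low value. They report only what shows in the picture. A call takes as long as a camera call. They do not tell look-alikes from the thing itself.
- search_frame(label, camera): "rect" ([left, top, width, height] in pixels, round what is visible of it).
- masks_of(label, camera): "region" (420x560 bool, what is visible of it) and "rect" ([left, top, width, height] in pixels, round what is visible of it).
The state is a dict: "time": time; "joint_positions": joint angles; "joint_velocities": joint speeds; "joint_torque": joint torques, N m; "eef_pos": TCP position; "tcp_rot": TCP orientation; "ft_force": force on the tool from outside, world axes, zero at the start; "wrist_torque": the same for the moment, N m; "grip_width": opening from 0.0 (shut) to 1.0 (fully open); "grip_force": force on a finger pad.
Only numpy, scipy, OpenCV 4.12 (cv2) and the standard library are available. Lean on these libraries where they do the work, as an engineer would, in place of code of your own. Each camera call takes 0.05 s, during which the arm holds its last target. There are 200 camera calls.

### The job

Fill the gap in the packed row of cookie tins on the display rack with the green tin: stand it upright on the rack in front of the gap and slide it in from the front, so that it nudges its neighbours apart without toppling or lifting them. Press it home against the red back rail with a firm but gentle press of about 14 N on the rail (more than 20 N dents the tin), then let go, leaving the whole row upright and square, and the other things on the bench where they are.

Things in the scene. Friction and masses are not known exactly. Their poses are not given: they have to be found in the camera images.
- tin_green: the loose tin to be shelved: slim upright gift tin for cookies, green with thin gilt lines, 100 mm (its x) by 34 mm (its y) by 74 mm tall, the four upright edges rounded to 12 mm radius, 0.18 to 0.31 kg, rigid, slippery lacquer (friction on tin or rack about 0.3 to 0.5); origin at the centre of its underside, z up; both ends alike. It starts standing upright on the bench, to the left of the rack
- rack: low aluminium display rack fixed to the bench; origin on the bench below the middle of its floor; x from the open front (robot side) to the back, y left along the row, yaw within 0.3 rad. Flat floor, top 6 mm above the bench, x -115 to 110 mm, y -150 to 125 mm; its front part (x below 0) is an empty apron without a lip. Fixed left end wall: inner face y 115 mm, 68 mm high, x 0 to 105 mm
- row (a point): point on the rack floor at rack x 31, y 31, z 6 mm, axes as the rack: the gap, where the green tin's origin belongs (x 20.5 to 40.5, by the rail). Two tins stand left of the gap, three right, colours in any order, origins at rack x 35.5 to 36.5 mm. The gap is 18 to 23 mm wide, narrower than a tin: its loose neighbours give way sideways to the rounded edges of the tin sliding in along +x
- rail: red back rail: a rigid upright bar across the back of the rack, 16 to 50 mm above the bench, clamped on two fixed guides at a depth that differs each time and is not reported: its front face is at rack x 70.5 to 90.5 mm, to be felt for. Origin and axes as the rack. Wedging in takes some 5 to 20 N at first, then the tin slides with about 2 to 6 N of drag until it meets the rail
- end_plate (a joint): yellow upright plate (72 mm by 4 mm by 60 mm high) that closes the right end of the row and slides on the rack floor along -y with about 3 N of friction, no spring; m, 0 as built with its inner face at rack y -86.5 mm, grows as it is shoved to the right, at most 0.03. It gives way as the row is spread and stays where it is left
- tin_red: red tin of the row, a smaller size: 66 mm (its x) by 34 mm (its y) by 74 mm tall, upright edges rounded to 12 mm radius, 0.15 to 0.33 kg, loose; origin at the centre of its underside, x and y as the rack's
- tin_white: white tin of the row, a smaller size: 66 mm (its x) by 34 mm (its y) by 74 mm tall, upright edges rounded to 12 mm radius, 0.15 to 0.33 kg, loose; origin at the centre of its underside, x and y as the rack's
- tin_blue: blue tin of the row, a smaller size: 66 mm (its x) by 34 mm (its y) by 74 mm tall, upright edges rounded to 12 mm radius, 0.15 to 0.33 kg, loose; origin at the centre of its underside, x and y as the rack's
- tin_orange: orange tin of the row, a smaller size: 66 mm (its x) by 34 mm (its y) by 74 mm tall, upright edges rounded to 12 mm radius, 0.15 to 0.33 kg, loose; origin at the centre of its underside, x and y as the rack's
- tin_black: black tin of the row, a smaller size: 66 mm (its x) by 34 mm (its y) by 74 mm tall, upright edges rounded to 12 mm radius, 0.15 to 0.33 kg, loose; origin at the centre of its underside, x and y as the rack's
- jar: bystander: closed jar, 68 mm across, 110 mm tall; origin at the centre of its underside
- cup: bystander: white mug, 76 mm across, 85 mm tall; origin at the centre of its underside
- bowl: bystander: blue bowl, 130 mm across, 50 mm tall; origin at the centre of its underside
- brush: bystander: pastry brush lying on the bench; origin under its middle
Things that resemble listed ones, but are neither listed nor needed, are in the scene too. Several things have the shape of the tin_green; the one meant has the colours described above. Of the things shaped like the tin_red, the red one is meant.

How it is judged:
By the outcome, as a careful person would: the job done as asked, in the order asked, and still so for the second after the job is handed in, with the robot touching nothing.
It also fails if it takes over 72 s, if anything falls off the work surface, if the arm or the gripper's body presses on something with over 40 N, if the wrist force passes 120 N, or if a joint passes its speed limit or range.

## Working session

There is one attempt and no reset: what is moved stays moved. The work goes in short steps, Python scripts to look and compute and a tool call to move; the robot and the scene stay as the last step left them, time stands still between calls to the robot, and variables do not carry over. Pictures are saved under pics/ and viewed, at most 10 in all, crops included, and the job is handed in when it is done.

Besides the shell and the picture viewer there is one more tool, called after "Emit:" in YAML: its name, and indented under it one key for each argument. play_rows: Moves the arm, as the interface text tells. Shifts and turns lie within -1 to 1; 1 stands for 0.5 m of shift or 2 pi rad of turn. Its arguments: {"type":"object","properties":{"delta_pos":{"type":"array","items":{"type":"array","items":{"type":"number","minimum":-1,"maximum":1}}},"delta_rot":{"type":"array","items":{"type":"array","items":{"type":"number","minimum":-1,"maximum":1}}},"fingers":{"type":"number"},"grip_force":{"type":"number"}},"required":["delta_pos","delta_rot"]}

```bash
mkdir -p pics
python3 - <<'E'
from bench import *
import cv2,numpy as np
s=state();print({k:np.round(v,3).tolist() for k,v in s.items()})
for n in("side","top"):
    cv2.imwrite(f"pics/{n}0.png",capture(n)); c=calibration(n)
    print(n,np.round(c["intrinsics"],1).tolist(),np.round(c["extrinsics"],4).tolist(),[k for k in c])
    for l in("tin_green","tin_red","rack","rail","end_plate"):
        print(l,[(round(d["conf"],2),np.round(d["rect"]).tolist()) for d in search_frame(l,n)])
print(state()["time"])
E
```

```text
{'time': 0.0, 'joint_positions': [1.082, 0.577, 0.025, 1.438, -0.015, 1.129, -0.057], 'joint_velocities': [0.002, 0.0, -0.0, 0.001, -0.0, -0.002, -0.002], 'joint_torque': [-0.001, -76.578, 2.25, -28.598, 0.015, 0.013, -0.0], 'eef_pos': [0.266, -0.62, 0.241], 'tcp_rot': [-3.076, -0.631, 0.001], 'ft_force': [-0.23, 0.08, -0.284], 'wrist_torque': [0.007, 0.023, 0.044], 'grip_force': 0.0, 'grip_width': 1.003}
side [[452.9, 0.0, 278.8], [0.0, 452.9, 209.4], [0.0, 0.0, 1.0]] [[-0.8204, -0.5717, 0.0073, 0.4193], [0.3035, -0.4246, 0.853, -0.2046], [-0.4846, 0.702, 0.5218, -1.0271], [0.0, 0.0, 0.0, 1.0]] ['intrinsics', 'extrinsics']
tin_green [(0.9, [178.0, 263.0, 42.0, 48.0]), (0.7, [217.0, 236.0, 41.0, 39.0])]
tin_red [(0.63, [224.0, 201.0, 16.0, 35.0]), (0.55, [244.0, 179.0, 26.0, 30.0])]
rack [(0.73, [227.0, 167.0, 95.0, 61.0]), (0.49, [214.0, 238.0, 44.0, 36.0])]
rail []
end_plate [(0.47, [277.0, 168.0, 11.0, 17.0])]
top [[451.1, 0.0, 269.2], [0.0, 451.1, 215.7], [0.0, 0.0, 1.0]] [[-0.0284, -0.9996, 0.0005, -0.0161], [0.9915, -0.0281, 0.1269, -0.5439], [-0.1269, 0.0041, 0.9919, -1.2493], [0.0, 0.0, 0.0, 1.0]] ['intrinsics', 'extrinsics']
tin_green [(0.61, [114.0, 232.0, 44.0, 16.0]), (0.57, [177.0, 221.0, 18.0, 36.0])]
tin_red [(0.89, [214.0, 184.0, 23.0, 20.0]), (0.67, [312.0, 157.0, 14.0, 28.0]), (0.61, [269.0, 167.0, 17.0, 30.0])]
rack [(0.84, [251.0, 142.0, 110.0, 101.0]), (0.58, [258.0, 172.0, 16.0, 29.0])]
rail [(0.79, [257.0, 149.0, 80.0, 22.0])]
end_plate [(0.66, [329.0, 161.0, 12.0, 22.0])]
0.6
```

Run:
```python
import cv2
a=cv2.imread("pics/top0.png");b=cv2.imread("pics/side0.png")
cv2.imwrite("pics/topc.png",cv2.resize(a[130:270,100:370],None,fx=2.96,fy=2.96,interpolation=cv2.INTER_CUBIC)) 
cv2.imwrite("pics/sidec.png",cv2.resize(b[150:330,160:360],None,fx=3.3,fy=3.3,interpolation=cv2.INTER_CUBIC))
```

```text
(no output)
```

View pics/topc.png

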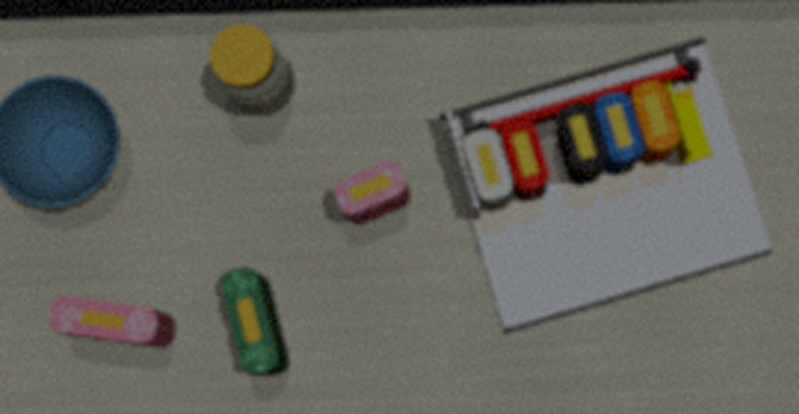

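View pics/sidec.png

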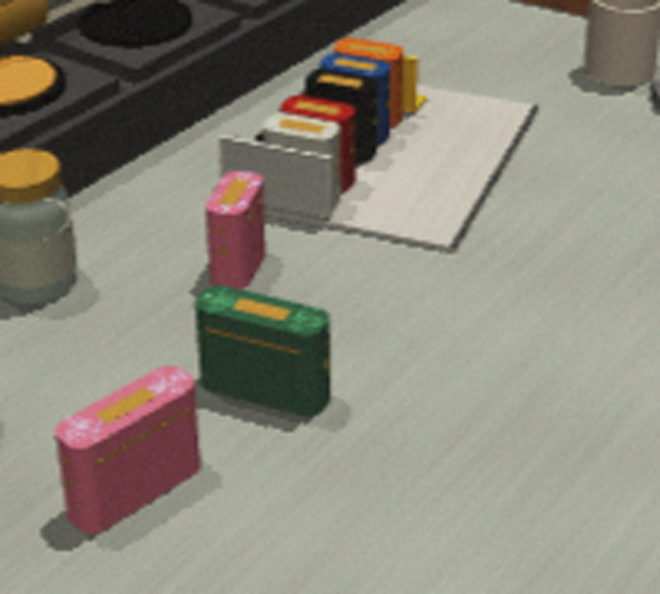

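View pics/top0.png

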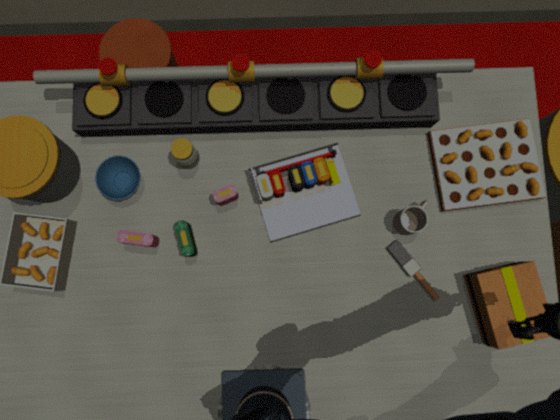

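The green tin with the gilt label is at top px (185,238); its look-alikes are the two pink tins at (137,238) and (225,195). It is the only green one, and the crop confirms it. The rack sits at the right, with row order from the left: white, red, gap, black, blue, orange, then the yellow plate. Next I'll measure with both views.

```bash
cat > h.py <<'E'
from bench import *
import cv2,numpy as np
from scipy.optimize import minimize
CAL={n:calibration(n) for n in("side","top")}
def proj(n,P):
    c=CAL[n];p=np.c_[P,np.ones(len(P))]@c["extrinsics"].T
    q=np.c_[p[:,0],-p[:,1],-p[:,2]]@c["intrinsics"].T
    return q[:,:2]/q[:,2:]
def tinpts(L,x,y,z,a,W=.034,H=.074,r=.012):
    t=np.linspace(0,2*np.pi,33)
    P=np.array([[sx*(L/2-r)+r*np.cos(u),sy*(W/2-r)+r*np.sin(u)] for sx in(-1,1) for sy in(-1,1) for u in t])
    R=np.array([[np.cos(a),-np.sin(a)],[np.sin(a),np.cos(a)]])
    P=P@R.T+[x,y]
    return np.vstack([np.c_[P,np.full(len(P),z+h)] for h in(0,H)])
def soft(n,P,hull=True,S=8):
    q=proj(n,P); 
    if hull:q=cv2.convexHull(q.astype(np.float32))[:,0]
    m=np.zeros((420,560),np.uint8);cv2.fillPoly(m,[np.round(q*256).astype(np.int32)],255,cv2.LINE_AA,8)
    return m/255.
def fit(f,x0,d,masks):
    def cost(x):
        return sum(np.abs(soft(n,P)-masks[n]).sum()/masks[n].sum() for n,P in f(x).items())
    best=None
    for k in range(3):
        sim=np.array([x0]+[np.array(x0)+np.eye(len(x0))[i]*d[i] for i in range(len(x0))])
        r=minimize(cost,x0,method="Nelder-Mead",options=dict(initial_simplex=sim,xatol=1e-5,fatol=1e-5,maxiter=600));x0=r.x
    return r.x,r.fun
def ray(n,uv):
    c=CAL[n];E=c["extrinsics"];K=c["intrinsics"]
    d=np.linalg.inv(K)@[uv[0],uv[1],1];d=np.array([d[0],-d[1],-d[2]])
    return -E[:3,:3].T@E[:3,3],E[:3,:3].T@d
def onz(n,uv,z):
    o,d=ray(n,uv);return (o+d*(z-o[2])/d[2])
E
python3 - <<'E'
from h import *
# green
M={}
for n in("side","top"):
    im=capture(n);hsv=cv2.cvtColor(cv2.GaussianBlur(im,(3,3),0),cv2.COLOR_BGR2HSV)
    r=masks_of("tin_green",n)
    r=[d for d in r if np.median(hsv[d["region"]][:,0])>45 and np.median(hsv[d["region"]][:,0])<90 and np.median(hsv[d["region"]][:,1])>90]
    M[n]=r[0]["region"].astype(float);print(n,r[0]["conf"],r[0]["rect"],M[n].sum())
o=onz("top",(186,238),.074);print("approx",o)
for z in (0,None):
    if z==0: f=lambda p:{n:tinpts(.1,p[0],p[1],0,p[2]) for n in M}; x,c=fit(f,[o[0],o[1],.2],[.01,.01,.15],M)
    else: f=lambda p:{n:tinpts(.1,p[0],p[1],p[3],p[2]) for n in M}; x,c=fit(f,list(x)+[0],[.01,.01,.15,.01],M)
    print(x,c)
for n in M:
    f=lambda p:{n:tinpts(.1,p[0],p[1],0,p[2])};print(n,fit(f,list(x[:3]),[.01,.01,.15],M))
# rack floor corners, top and side: bright low-saturation apron edges
for cr,pt in (("FL",(100+507/2.96,130+330/2.96)),("FR",(100+770/2.96,130+250/2.96))): print(cr,onz("top",pt,.006))
for cr,pt in (("FL",(160+452/3.3,150+247/3.3)),("FR",(160+536/3.3,150+104/3.3))): print(cr,"side",onz("side",pt,.006))
E
```

```text
Traceback (most recent call last):
IndexError: list index out of range
```

```bash
cat > m.py <<'E'
from h import *
M={}
for n in("side","top"):
    im=capture(n);hsv=cv2.cvtColor(cv2.GaussianBlur(im,(3,3),0),cv2.COLOR_BGR2HSV)
    m=((hsv[...,0]>50)&(hsv[...,0]<95)&(hsv[...,1]>75)).astype(np.uint8)
    m=cv2.morphologyEx(m,cv2.MORPH_CLOSE,np.ones((5,5)))
    k,lab,st,ce=cv2.connectedComponentsWithStats(m)
    c=(185,238) if n=="top" else (240,257)
    i=min((i for i in range(1,k) if st[i,4]>150),key=lambda i:np.hypot(*(ce[i]-c)))
    M[n]=cv2.morphologyEx((lab==i).astype(np.uint8),cv2.MORPH_CLOSE,cv2.getStructuringElement(2,(9,9))).astype(float);print(n,st[i],ce[i])
    for d in masks_of("tin_green",n): print("net",d["conf"],d["rect"],np.median(hsv[d["region"]],0))
o=onz("top",(186,238),.074);print("approx",o)
f=lambda p:{n:tinpts(.1,p[0],p[1],0,p[2]) for n in M}; x,c=fit(f,[o[0],o[1],.2],[.01,.01,.15],M);print(x,c)
f=lambda p:{n:tinpts(.1,p[0],p[1],p[3],p[2]) for n in M}; x,c=fit(f,list(x)+[0],[.01,.01,.15,.01],M);print(x,c)
for n in M:
    f=lambda p:{n:tinpts(.1,p[0],p[1],0,p[2])};print(n,fit(f,list(x[:3]),[.01,.01,.15],M))
for cr,pt in (("FL",(100+507/2.96,130+330/2.96)),("FR",(100+770/2.96,130+250/2.96))): print(cr,onz("top",pt,.006))
for cr,pt in (("FL",(160+452/3.3,150+247/3.3)),("FR",(160+536/3.3,150+104/3.3))): print(cr,"side",onz("side",pt,.006))
E
python3 m.py
```

```text
side [ 220  237   39   38 1058] [239.49621928 256.02551985]
net 0.94 [177.9, 264.4, 43.2, 47.5] [175. 122. 111.]
net 0.56 [216.4, 235.4, 42.0, 41.6] [64. 85. 56.]
net 0.22 [238.5, 183.9, 26.2, 29.6] [ 25.   35.  167.5]
top [175 221  21  35 384] [185.3671875 238.609375 ]
net 0.77 [179.2, 221.4, 16.0, 35.3] [ 64. 118.  76.]
net 0.61 [113.9, 232.9, 43.5, 18.5] [169.  78. 125.]
approx [0.48312886 0.19844792 0.074     ]
[0.48302159 0.20495347 0.22542162] 0.5327502449446987
[ 4.83038529e-01  2.04418427e-01  2.21374269e-01 -4.31932909e-04] 0.531594600211672
side (array([0.48975085, 0.20095429, 0.04404468]), np.float64(0.1703416282959974))
top (array([0.48239534, 0.20431791, 0.29744413]), np.float64(0.3042247826965838))
FL [ 0.47170764 -0.03542358  0.006     ]
FR [ 0.54310178 -0.29633     0.006     ]
FL side [ 0.47057696 -0.0310917   0.006     ]
FR side [ 0.54343962 -0.29840527  0.006     ]
```

```bash
cat > m2.py <<'E'
from h import *
M={};vis=[]
for n,(c,h) in {"side":((238,256),34),"top":((186,238),28)}.items():
    im=np.mean([capture(n).astype(float) for _ in range(6)],0); np.save(f"{n}.npy",im)
    B,G,R=im[...,0],im[...,1],im[...,2]
    gr=(G-R)/(G+R+B); gold=(R-B)/(G+R+B)
    box=np.zeros(gr.shape,bool);box[c[1]-h:c[1]+h,c[0]-h:c[0]+h]=1
    m=(((gr>.07)|(gold>.28))&box).astype(np.uint8)
    k,lab,st,ce=cv2.connectedComponentsWithStats(m);i=1+st[1:,4].argmax()
    M[n]=cv2.morphologyEx((lab==i).astype(np.uint8),cv2.MORPH_CLOSE,cv2.getStructuringElement(2,(5,5))).astype(float);print(n,st[i],ce[i])
    if n=="top": print("label",cv2.minAreaRect(np.argwhere((gold>.25)&box)[:,::-1].astype(np.float32)),onz(n,np.argwhere((gold>.25)&box)[:,::-1].mean(0),.074))
o=(.484,.203)
f=lambda p:{n:tinpts(.1,p[0],p[1],0,p[2]) for n in M}; x,c=fit(f,[*o,.2],[.01,.01,.15],M);print(x,c)
for n in M:
    f=lambda p:{n:tinpts(.1,p[0],p[1],0,p[2])};print(n,fit(f,list(x[:3]),[.01,.01,.15],M))
O=np.array([.6148,-.1229]);a=.267
Rm=np.array([[np.cos(a),-np.sin(a)],[np.sin(a),np.cos(a)]])
def rp(x,y,z): return np.r_[Rm@[x,y]+O,z]
for n,(c,h) in {"side":((256,260),52),"top":((245,210),70)}.items():
    im=np.load(f"{n}.npy");im=np.clip(im*(1.5 if n=="top" else 1),0,255).astype(np.uint8)
    if n=="side": x0,y0,w,hh=170,160,180,135
    else: x0,y0,w,hh=165,140,210,125
    S=3.8
    v=cv2.resize(im[y0:y0+hh,x0:x0+w],None,fx=S,fy=S,interpolation=cv2.INTER_CUBIC)
    def d(P,col): cv2.polylines(v,[np.round(((proj(n,np.array(P))+.5-[x0,y0])*S)).astype(int)],True,col,1)
    P=tinpts(.1,x[0],x[1],0,x[2]);q=((proj(n,P)+.5-[x0,y0])*S).astype(np.float32)
    cv2.polylines(v,[cv2.convexHull(q).astype(int)],True,(0,0,255),1)
    cv2.polylines(v,[cv2.convexHull(q[len(q)//2:]).astype(int)],True,(255,0,255),1)
    d([rp(-.115,.125,.006),rp(-.115,-.15,.006),rp(.11,-.15,.006),rp(.11,.125,.006)],(0,0,255))
    d([rp(.036+s,.031+t,.08) for s,t in((-.033,-.01),(-.033,.01),(.033,.01),(.033,-.01))],(255,0,255))
    d([rp(0,.115,.068),rp(.105,.115,.068)],(0,255,255))
    cv2.imwrite(f"pics/ov_{n}.png",v)
E
python3 m2.py
```

```text
side [ 219  237   41   39 1196] [239.74498328 255.96906355]
top [175 221  22  36 491] [185.17922607 238.45621181]
label ((183.64706420898438, 237.5882568359375), (13.581995010375977, 4.850712299346924), 75.96376037597656) [0.48426348 0.2047569  0.074     ]
[0.48378536 0.20568029 0.22229586] 0.3094095049699519
side (array([0.48554522, 0.20420209, 0.14516534]), np.float64(0.07930763178599527))
top (array([0.48236481, 0.20542695, 0.2802793 ]), np.float64(0.20136627155570322))
```

View pics/ov_top.png

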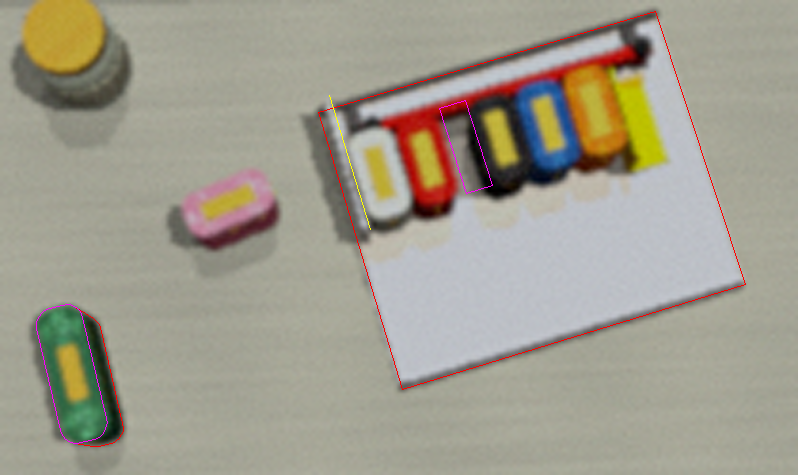

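View pics/ov_side.png

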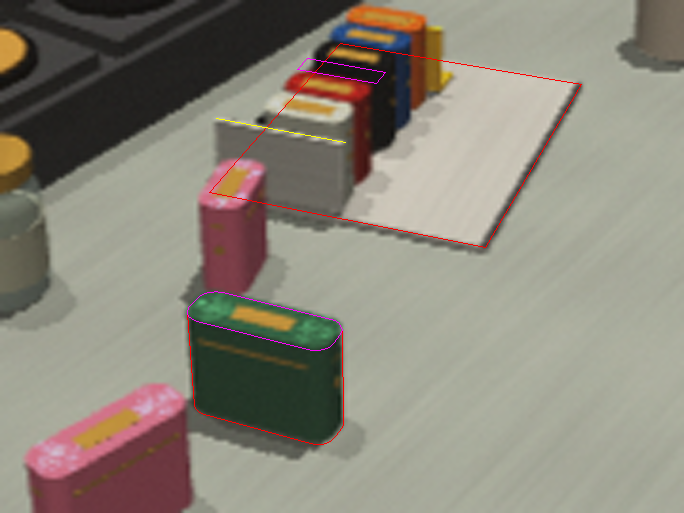

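```bash
cat > d.py <<'E'
import sys;from h import *
from scipy.spatial.transform import Rotation as Ro
O=np.array([.6148,-.1229]);a=.267
Rm=np.array([[np.cos(a),-np.sin(a)],[np.sin(a),np.cos(a)]])
def tgt(yaw): return Ro.from_euler('z',yaw)*Ro.from_euler('x',np.pi)
def delta(p,yaw,s=None):
    s=s or state();R=Ro.from_rotvec(s["tcp_rot"])
    dp=R.inv().apply(np.array(p)-s["eef_pos"])/.5
    dr=(R.inv()*tgt(yaw)).as_rotvec()/(2*np.pi)
    return np.round(dp,4).tolist(),np.round(dr,4).tolist()
def rk(x,y,z): return np.r_[Rm@[x,y]+O,z]
def show():
    s=state();R=Ro.from_rotvec(s["tcp_rot"]);M=R.as_matrix()
    print("t",round(s["time"],2),"pos",np.round(s["eef_pos"],4),"rack",np.round(Rm.T@(s["eef_pos"][:2]-O),4),"yaw",np.round(np.arctan2(M[1,0],M[0,0]),4),"tz",np.round(M[:,2],3),"Frack",np.round(Rm.T@s["ft_force"][:2],2),round(s["ft_force"][2],2),"w",round(s["grip_width"],3),round(s["grip_force"],1))
E
python3 - <<'E'
from d import *
show();print(delta((.52,-.1,.24),.3));print(delta((.4565,.1993,.15),.222))
E
```

```text
t 1.5 pos [ 0.2659 -0.6204  0.2423] rack [-0.4678 -0.3878] yaw 0.4049 tz [-0. -0. -1.] Frack [0.27 1.12] 0.99 w 1.003 0.0
([0.8772, -0.7565, 0.0046], [0.0, 0.0, 0.0167])
([0.9962, -1.3568, 0.1846], [0.0, 0.0, 0.0291])
```

Emit:
play_rows:
  delta_pos:
    - [0.877, -0.757, 0]
    - [0.877, -0.757, 0]
    - [0.877, -0.757, 0]
    - [0.877, -0.757, 0]
    - [0.877, -0.757, 0]
    - [0.877, -0.757, 0]
    - [0.877, -0.757, 0]
    - [0.877, -0.757, 0]
    - [0.877, -0.757, 0]
    - [0.877, -0.757, 0]
    - [0.877, -0.757, 0]
    - [0.877, -0.757, 0]
  delta_rot:
    - [0, 0, 0.0167]
    - [0, 0, 0.0167]
    - [0, 0, 0.0167]
    - [0, 0, 0.0167]
    - [0, 0, 0.0167]
    - [0, 0, 0.0167]
    - [0, 0, 0.0167]
    - [0, 0, 0.0167]
    - [0, 0, 0.0167]
    - [0, 0, 0.0167]
    - [0, 0, 0.0167]
    - [0, 0, 0.0167]
  fingers: 1
  grip_force: 50

```text
time: 2.7
eef_pos: [0.5214, -0.0954, 0.2426]
tcp_rot: [-3.104, -0.476, -0.002]
ft_force: [0.4, -1.1, -0.1]
grip_width: 0.998
grip_force: 0.0
```

Run:
```python
from d import *
show();print(delta((.4565,.1993,.15),.222))
```

```text
t 2.7 pos [ 0.5214 -0.0954  0.2426] rack [-0.0829  0.0512] yaw 0.304 tz [ 0.001  0.001 -1.   ] Frack [ 0.1  -1.14] -0.12 w 0.998 0.0
([0.0523, -0.601, 0.1858], [-0.0002, -0.0002, 0.0131])
```

Emit:
play_rows:
  delta_pos:
    - [0.053, -0.605, 0.185]
    - [0.053, -0.605, 0.185]
    - [0.053, -0.605, 0.185]
    - [0.053, -0.605, 0.185]
    - [0.053, -0.605, 0.185]
    - [0.053, -0.605, 0.185]
    - [0.053, -0.605, 0.185]
    - [0.053, -0.605, 0.185]
    - [0.053, -0.605, 0.185]
    - [0.053, -0.605, 0.185]
    - [0.053, -0.605, 0.185]
  delta_rot:
    - [0, 0, 0.0131]
    - [0, 0, 0.0131]
    - [0, 0, 0.0131]
    - [0, 0, 0.0131]
    - [0, 0, 0.0131]
    - [0, 0, 0.0131]
    - [0, 0, 0.0131]
    - [0, 0, 0.0131]
    - [0, 0, 0.0131]
    - [0, 0, 0.0131]
    - [0, 0, 0.0131]

```text
time: 3.8
eef_pos: [0.4564, 0.1956, 0.1502]
tcp_rot: [3.123, 0.337, 0.001]
ft_force: [-0.3, -0.2, 0.2]
grip_width: 1.0
grip_force: 0.0
```

Run:
```python
from d import *
show();print(delta((.4565,.1993,.042),.222))
```

```text
t 3.8 pos [0.4564 0.1956 0.1502] rack [-0.0687  0.349 ] yaw 0.2152 tz [ 0.001 -0.    -1.   ] Frack [-0.35 -0.09] 0.17 w 1.0 0.0
([0.0016, -0.0073, 0.2164], [0.0001, -0.0001, -0.0011])
```

Descend at the grasp spot with the final correction, then close.

Emit:
play_rows:
  delta_pos:
    - [0.0015, -0.0073, 0.09]
    - [0.0015, -0.0073, 0.15]
    - [0.0015, -0.0073, 0.19]
    - [0.0015, -0.0073, 0.216]
    - [0.0015, -0.0073, 0.216]
    - [0.0015, -0.0073, 0.216]
  delta_rot:
    - [0, 0, -0.001]
    - [0, 0, -0.001]
    - [0, 0, -0.001]
    - [0, 0, -0.001]
    - [0, 0, -0.001]
    - [0, 0, -0.001]

```text
time: 4.4
eef_pos: [0.4562, 0.2001, 0.0422]
tcp_rot: [3.122, 0.349, 0.0]
ft_force: [-0.3, -0.1, 0.0]
grip_width: 0.997
grip_force: 0.0
```

Emit:
play_rows:
  delta_pos:
    - [0, 0, 0]
    - [0, 0, 0]
    - [0, 0, 0]
    - [0, 0, 0]
    - [0, 0, 0]
    - [0, 0, 0]
    - [0, 0, 0]
    - [0, 0, 0]
    - [0, 0, 0]
    - [0, 0, 0]
  delta_rot:
    - [0, 0, 0]
    - [0, 0, 0]
    - [0, 0, 0]
    - [0, 0, 0]
    - [0, 0, 0]
    - [0, 0, 0]
    - [0, 0, 0]
    - [0, 0, 0]
    - [0, 0, 0]
    - [0, 0, 0]
  fingers: -1
  grip_force: 50

```text
time: 5.4
eef_pos: [0.456, 0.2007, 0.0424]
tcp_rot: [-3.122, -0.35, -0.001]
ft_force: [-0.8, 0.1, 5.9]
grip_width: 0.391
grip_force: 49.8
```

```bash
cat m2.py | sed '/^O=np/,$d' > m3.py
python3 - <<'E'
from d import *
show()
E
```

```text
t 5.4 pos [0.456  0.2007 0.0424] rack [-0.0678  0.354 ] yaw 0.2236 tz [ 0.001  0.    -1.   ] Frack [-0.7   0.33] 5.95 w 0.391 49.8
```

Emit:
play_rows:
  delta_pos:
    - [0, 0, -0.05]
    - [0, 0, -0.12]
    - [0, 0, -0.2]
    - [0, 0, -0.2]
    - [0, 0, -0.2]
  delta_rot:
    - [0, 0, 0]
    - [0, 0, 0]
    - [0, 0, 0]
    - [0, 0, 0]
    - [0, 0, 0]

```text
time: 5.9
eef_pos: [0.4559, 0.2008, 0.1424]
tcp_rot: [-3.121, -0.351, -0.003]
ft_force: [0.2, -0.2, -3.7]
grip_width: 0.394
grip_force: 50.9
```

Run:
```python
from d import *
show();print(rk(-.086,.031,.142),delta(rk(-.086,.031,.142),.267))
```

```text
t 5.9 pos [0.4559 0.2008 0.1424] rack [-0.0679  0.3541] yaw 0.2238 tz [ 0.002  0.001 -1.   ] Frack [ 0.19 -0.22] -3.73 w 0.394 50.9
[ 0.52366825 -0.11568858  0.142     ] ([-0.0083, 0.6472, 0.0006], [-0.0001, -0.0003, -0.0069])
```

Emit:
play_rows:
  delta_pos:
    - [-0.001, 0.06, 0]
    - [-0.002, 0.14, 0]
    - [-0.003, 0.23, 0]
    - [-0.004, 0.32, 0]
    - [-0.005, 0.41, 0]
    - [-0.006, 0.5, 0]
    - [-0.007, 0.58, 0]
    - [-0.008, 0.63, 0]
    - [-0.008, 0.647, 0]
    - [-0.008, 0.647, 0]
    - [-0.008, 0.647, 0]
    - [-0.008, 0.647, 0]
  delta_rot:
    - [0, 0, -0.001]
    - [0, 0, -0.002]
    - [0, 0, -0.003]
    - [0, 0, -0.004]
    - [0, 0, -0.005]
    - [0, 0, -0.006]
    - [0, 0, -0.007]
    - [0, 0, -0.007]
    - [0, 0, -0.007]
    - [0, 0, -0.007]
    - [0, 0, -0.007]
    - [0, 0, -0.007]

```text
time: 7.1
eef_pos: [0.5234, -0.1137, 0.1414]
tcp_rot: [-3.112, -0.423, 0.001]
ft_force: [0.6, 0.3, -3.1]
grip_width: 0.39
grip_force: 50.8
```

Run:
```python
from d import *
show();print(delta(rk(-.086,.031,.060),.267))
```

```text
t 7.1 pos [ 0.5234 -0.1137  0.1414] rack [-0.0857  0.033 ] yaw 0.2703 tz [-0.001  0.001 -1.   ] Frack [0.63 0.15] -3.08 w 0.39 50.8
([-0.0004, 0.0042, 0.1628], [-0.0002, 0.0001, 0.0005])
```

Emit:
play_rows:
  delta_pos:
    - [0, 0.004, 0.07]
    - [0, 0.004, 0.13]
    - [0, 0.004, 0.165]
    - [0, 0.004, 0.178]
    - [0, 0.004, 0.178]
    - [0, 0.004, 0.178]
  delta_rot:
    - [0, 0, 0.0005]
    - [0, 0, 0.0005]
    - [0, 0, 0.0005]
    - [0, 0, 0.0005]
    - [0, 0, 0.0005]
    - [0, 0, 0.0005]

```text
time: 7.7
eef_pos: [0.5248, -0.117, 0.0536]
tcp_rot: [3.114, 0.416, 0.002]
ft_force: [0.5, 0.7, -1.7]
grip_width: 0.391
grip_force: 50.8
```

```bash
cat > m4.py <<'E'
from d import *
import sys
show()
# overlay of expected tin (TCP +28mm along tool x) on fresh pictures
s=state();R=Ro.from_rotvec(s["tcp_rot"]).as_matrix();yaw=np.arctan2(R[1,0],R[0,0])
off,bz=float(sys.argv[1]),float(sys.argv[2])
c=np.array(s["eef_pos"][:2])+off*R[:2,0]
x0s={"side":(215,155,130,90),"top":(245,140,120,105)};vs=[]
for n in("side","top"):
    im=np.mean([capture(n).astype(float) for _ in range(4)],0)
    x0,y0,w,hh=x0s[n];S=400/w
    im=np.clip(im*(1.6 if n=="top" else 1),0,255).astype(np.uint8)
    v=cv2.resize(im[y0:y0+hh,x0:x0+w],None,fx=S,fy=S,interpolation=cv2.INTER_CUBIC)
    q=((proj(n,tinpts(.1,*c,bz,yaw))+.5-[x0,y0])*S).astype(np.float32)
    cv2.polylines(v,[cv2.convexHull(q).astype(int)],True,(0,0,255),1)
    cv2.polylines(v,[cv2.convexHull(q[len(q)//2:]).astype(int)],True,(255,0,255),1)
    vs.append(cv2.copyMakeBorder(v,0,400-v.shape[0],0,0,0))
cv2.imwrite(f"pics/{sys.argv[3]}.png",np.hstack(vs))
E
python3 m4.py .028 .0095 placed
```

```text
t 7.7 pos [ 0.5248 -0.117   0.0536] rack [-0.0853  0.0294] yaw 0.2655 tz [ 0.001 -0.    -1.   ] Frack [0.65 0.51] -1.73 w 0.391 50.8
```

View pics/placed.png

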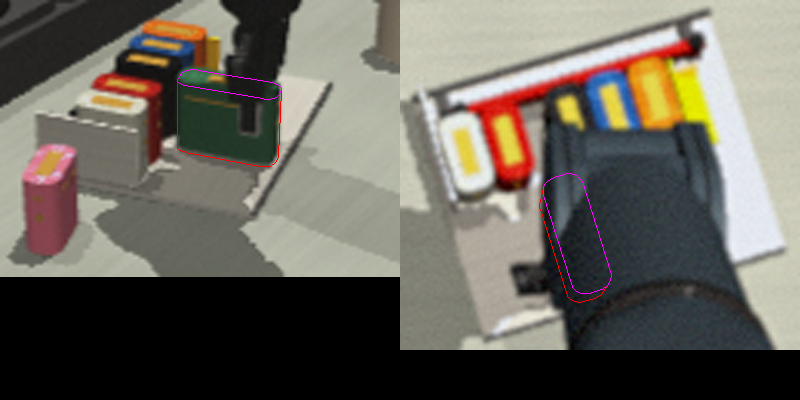

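The red outline (the tin as I expect it to sit in the grasp) matches the green tin in the side view (crop px 180–280, 70–165). It is in front of the gap between red and black. Lowering it onto the floor.

Emit:
play_rows:
  delta_pos:
    - [0, 0, 0.002]
    - [0, 0, 0.004]
    - [0, 0, 0.006]
    - [0, 0, 0.008]
    - [0, 0, 0.008]
    - [0, 0, 0.008]
  delta_rot:
    - [0, 0, 0]
    - [0, 0, 0]
    - [0, 0, 0]
    - [0, 0, 0]
    - [0, 0, 0]
    - [0, 0, 0]

```text
time: 8.7
eef_pos: [0.5242, -0.1175, 0.0487]
tcp_rot: [-3.114, -0.415, 0.0]
ft_force: [-0.2, 0.9, -2.5]
grip_width: 0.389
grip_force: 51.0
```

Run:
```python
from d import *
show();print(delta(rk(-.086,.031,.0485),.267))
```

```text
t 8.7 pos [ 0.5242 -0.1175  0.0487] rack [-0.086   0.0291] yaw 0.2647 tz [-0.  0. -1.] Frack [0.04 0.92] -2.45 w 0.389 51.0
([0.0, -0.0038, 0.0005], [-0.0, 0.0, -0.0004])
```

Emit:
play_rows:
  delta_pos:
    - [0, -0.0038, 0.002]
    - [0, -0.0038, 0.002]
    - [0, -0.0038, 0.002]
  delta_rot:
    - [0, 0, -0.0004]
    - [0, 0, -0.0004]
    - [0, 0, -0.0004]

```text
time: 9.0
eef_pos: [0.5242, -0.1166, 0.0485]
tcp_rot: [3.112, 0.417, 0.002]
ft_force: [-1.0, -3.2, 6.2]
grip_width: 0.394
grip_force: 51.8
```

Emit:
play_rows:
  delta_pos:
    - [0, 0, 0.002]
    - [0, 0, 0.002]
    - [0, 0, 0.002]
  delta_rot:
    - [0, 0, 0]
    - [0, 0, 0]
    - [0, 0, 0]

```text
time: 9.3
eef_pos: [0.5242, -0.1166, 0.0484]
tcp_rot: [3.112, 0.417, 0.003]
ft_force: [-4.2, -1.9, 19.7]
grip_width: 0.396
grip_force: 53.4
```

Run:
```python
from d import *
show()
```

```text
t 9.3 pos [ 0.5242 -0.1166  0.0484] rack [-0.0857  0.03  ] yaw 0.2663 tz [ 0.002 -0.001 -1.   ] Frack [-4.5  -0.72] 19.73 w 0.396 53.4
```

Emit:
play_rows:
  delta_pos:
    - [0, -0.002, -0.003]
    - [0, -0.002, -0.003]
    - [0.01, -0.002, -0.003]
    - [0.02, -0.002, -0.003]
    - [0.03, -0.002, -0.003]
    - [0.03, -0.002, -0.003]
    - [0.03, -0.002, -0.003]
  delta_rot:
    - [0, 0, 0]
    - [0, 0, 0]
    - [0, 0, 0]
    - [0, 0, 0]
    - [0, 0, 0]
    - [0, 0, 0]
    - [0, 0, 0]

```text
time: 10.0
eef_pos: [0.5386, -0.1105, 0.0485]
tcp_rot: [-3.114, -0.419, -0.002]
ft_force: [0.7, 0.2, 2.8]
grip_width: 0.393
grip_force: 51.6
```

Run:
```python
from d import *
show()
```

```text
t 10.0 pos [ 0.5386 -0.1105  0.0485] rack [-0.0702  0.032 ] yaw 0.2675 tz [ 0.001  0.    -1.   ] Frack [ 0.68 -0.02] 2.84 w 0.393 51.6
```

Emit:
play_rows:
  delta_pos:
    - [0.008, 0.002, 0]
    - [0.016, 0.002, 0]
    - [0.024, 0.002, 0]
    - [0.032, 0.002, 0]
    - [0.04, 0.002, 0]
    - [0.048, 0.002, 0]
    - [0.056, 0.002, 0]
    - [0.056, 0.002, 0]
  delta_rot:
    - [0, 0, 0]
    - [0, 0, 0]
    - [0, 0, 0]
    - [0, 0, 0]
    - [0, 0, 0]
    - [0, 0, 0]
    - [0, 0, 0]
    - [0, 0, 0]

```text
time: 10.8
eef_pos: [0.5621, -0.1049, 0.0484]
tcp_rot: [-3.114, -0.418, 0.009]
ft_force: [-11.9, 0.5, 15.9]
grip_width: 0.397
grip_force: 53.0
```

Run:
```python
from d import *
show()
```

```text
t 10.8 pos [ 0.5621 -0.1049  0.0484] rack [-0.0461  0.0313] yaw 0.2668 tz [-0.006 -0.001 -1.   ] Frack [-11.37   3.59] 15.93 w 0.397 53.0
```

Emit:
play_rows:
  delta_pos:
    - [0.006, 0, -0.001]
    - [0.012, 0, -0.001]
    - [0.018, 0, -0.001]
    - [0.024, 0, -0.001]
    - [0.03, 0, -0.001]
    - [0.03, 0, -0.001]
  delta_rot:
    - [0, 0, 0]
    - [0, 0, 0]
    - [0, 0, 0]
    - [0, 0, 0]
    - [0, 0, 0]
    - [0, 0, 0]

```text
time: 11.4
eef_pos: [0.5781, -0.1007, 0.0485]
tcp_rot: [-3.114, -0.418, 0.005]
ft_force: [-4.5, -0.4, 4.8]
grip_width: 0.392
grip_force: 51.6
```

Run:
```python
from d import *
show()
```

```text
t 11.4 pos [ 0.5781 -0.1007  0.0485] rack [-0.0296  0.0311] yaw 0.2668 tz [-0.003 -0.    -1.   ] Frack [-4.44  0.78] 4.81 w 0.392 51.6
```

Emit:
play_rows:
  delta_pos:
    - [0.006, 0, 0]
    - [0.012, 0, 0]
    - [0.018, 0, 0]
    - [0.024, 0, 0]
    - [0.024, 0, 0]
  delta_rot:
    - [0, 0, 0]
    - [0, 0, 0]
    - [0, 0, 0]
    - [0, 0, 0]
    - [0, 0, 0]

```text
time: 11.9
eef_pos: [0.5891, -0.0976, 0.0485]
tcp_rot: [-3.114, -0.418, 0.006]
ft_force: [-6.5, -1.0, 6.9]
grip_width: 0.395
grip_force: 51.8
```

```bash
python3 m4.py .028 .006 ins
```

```text
t 11.9 pos [ 0.5891 -0.0976  0.0485] rack [-0.0181  0.0311] yaw 0.2669 tz [-0.004 -0.    -1.   ] Frack [-6.51  0.71] 6.91 w 0.395 51.8
```

View pics/ins.png

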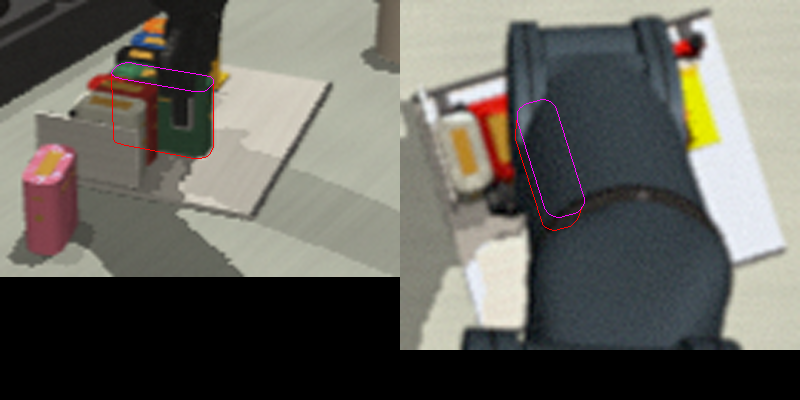

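Emit:
play_rows:
  delta_pos:
    - [-0.002, 0, -0.001]
    - [-0.002, 0, -0.001]
    - [-0.002, 0, -0.001]
    - [-0.002, 0, -0.001]
    - [-0.002, 0, -0.001]
    - [-0.002, 0, -0.001]
  delta_rot:
    - [0, 0, 0]
    - [0, 0, 0]
    - [0, 0, 0]
    - [0, 0, 0]
    - [0, 0, 0]
    - [0, 0, 0]
  fingers: 0.4

```text
time: 12.9
eef_pos: [0.5903, -0.0974, 0.0493]
tcp_rot: [-3.114, -0.419, -0.0]
ft_force: [-0.5, 0.7, -0.8]
grip_width: 0.7
grip_force: 0.0
```

Emit:
play_rows:
  delta_pos:
    - [-0.01, 0, -0.04]
    - [-0.02, 0, -0.1]
    - [-0.06, 0, -0.14]
    - [-0.12, 0, -0.14]
    - [-0.16, 0, -0.14]
    - [-0.16, 0, -0.14]
    - [-0.16, 0, -0.14]
  delta_rot:
    - [0, 0, 0]
    - [0, 0, 0]
    - [0, 0, 0]
    - [0, 0, 0]
    - [0, 0, 0]
    - [0, 0, 0]
    - [0, 0, 0]

```text
time: 13.6
eef_pos: [0.5134, -0.1187, 0.1196]
tcp_rot: [3.114, 0.418, 0.001]
ft_force: [0.5, -1.0, 0.2]
grip_width: 0.694
grip_force: 0.0
```

Emit:
play_rows:
  delta_pos:
    - [0, 0, 0]
    - [0, 0, 0]
    - [0, 0, 0]
    - [0, 0, 0]
    - [0, 0, 0]
    - [0, 0, 0]
    - [0, 0, 0]
    - [0, 0, 0]
  delta_rot:
    - [0, 0, 0]
    - [0, 0, 0]
    - [0, 0, 0]
    - [0, 0, 0]
    - [0, 0, 0]
    - [0, 0, 0]
    - [0, 0, 0]
    - [0, 0, 0]
  fingers: -1
  grip_force: 40

```text
time: 14.4
eef_pos: [0.5131, -0.1186, 0.1193]
tcp_rot: [3.114, 0.418, 0.0]
ft_force: [0.1, -0.3, 0.1]
grip_width: -0.004
grip_force: 0.0
```

Run:
```python
from d import *
show();print(delta(rk(-.09,.031,.034),.267))
```

```text
t 14.4 pos [ 0.5131 -0.1186  0.1193] rack [-0.097  0.031] yaw 0.2672 tz [ 0. -0. -1.] Frack [-0.01 -0.28] 0.11 w -0.004 0.0
([0.0139, -0.0001, 0.1706], [0.0, -0.0, 0.0])
```

Emit:
play_rows:
  delta_pos:
    - [0.006, 0, 0.06]
    - [0.014, 0, 0.12]
    - [0.014, 0, 0.17]
    - [0.014, 0, 0.17]
    - [0.034, 0, 0.17]
    - [0.044, 0, 0.17]
    - [0.054, 0, 0.17]
    - [0.064, 0, 0.17]
    - [0.074, 0, 0.17]
    - [0.078, 0, 0.17]
    - [0.078, 0, 0.17]
  delta_rot:
    - [0, 0, 0]
    - [0, 0, 0]
    - [0, 0, 0]
    - [0, 0, 0]
    - [0, 0, 0]
    - [0, 0, 0]
    - [0, 0, 0]
    - [0, 0, 0]
    - [0, 0, 0]
    - [0, 0, 0]
    - [0, 0, 0]

```text
time: 15.5
eef_pos: [0.551, -0.1082, 0.0344]
tcp_rot: [3.114, 0.419, 0.001]
ft_force: [0.4, -0.6, -1.0]
grip_width: -0.003
grip_force: 0.0
```

Run:
```python
from d import *
show()
```

```text
t 15.5 pos [ 0.551  -0.1082  0.0344] rack [-0.0576  0.031 ] yaw 0.2674 tz [ 0.  0. -1.] Frack [ 0.23 -0.64] -1.05 w -0.003 0.0
```

Emit:
play_rows:
  delta_pos:
    - [0.004, 0, 0]
    - [0.008, 0, 0]
    - [0.012, 0, 0]
    - [0.016, 0, 0]
    - [0.02, 0, 0]
    - [0.024, 0, 0]
    - [0.027, 0, 0]
  delta_rot:
    - [0, 0, 0]
    - [0, 0, 0]
    - [0, 0, 0]
    - [0, 0, 0]
    - [0, 0, 0]
    - [0, 0, 0]
    - [0, 0, 0]

```text
time: 16.2
eef_pos: [0.562, -0.1053, 0.0338]
tcp_rot: [-3.114, -0.417, 0.006]
ft_force: [-5.4, -1.4, 1.3]
grip_width: -0.002
grip_force: 0.0
```

Run:
```python
from d import *
show()
```

```text
t 16.2 pos [ 0.562  -0.1053  0.0338] rack [-0.0463  0.0309] yaw 0.2665 tz [-0.004 -0.    -1.   ] Frack [-5.58  0.05] 1.33 w -0.002 0.0
```

Emit:
play_rows:
  delta_pos:
    - [0.002, 0, 0]
    - [0.004, 0, 0]
    - [0.006, 0, 0]
  delta_rot:
    - [0, 0, 0]
    - [0, 0, 0]
    - [0, 0, 0]

```text
time: 16.5
eef_pos: [0.5659, -0.1041, 0.0341]
tcp_rot: [-3.114, -0.418, 0.002]
ft_force: [-8.0, -2.5, 1.8]
grip_width: -0.001
grip_force: 0.0
```

```bash
python3 -c "
from d import *
show()"
```

```text
t 16.5 pos [ 0.5659 -0.1041  0.0341] rack [-0.0422  0.031 ] yaw 0.267 tz [-0.001 -0.    -1.   ] Frack [-8.35 -0.28] 1.85 w -0.001 0.0
```

Emit:
play_rows:
  delta_pos:
    - [0.002, 0, 0]
    - [0.002, 0, 0]
  delta_rot:
    - [0, 0, 0]
    - [0, 0, 0]

```text
time: 16.7
eef_pos: [0.5659, -0.1041, 0.0339]
tcp_rot: [-3.114, -0.418, 0.005]
ft_force: [-8.0, -2.4, 2.0]
grip_width: -0.002
grip_force: 0.0
```

```bash
python3 -c "
from d import *
show()"
```

```text
t 16.7 pos [ 0.5659 -0.1041  0.0339] rack [-0.0423  0.031 ] yaw 0.2667 tz [-0.003 -0.    -1.   ] Frack [-8.32 -0.26] 2.0 w -0.002 0.0
```

Emit:
play_rows:
  delta_pos:
    - [0.002, 0, 0]
    - [0.002, 0, 0]
  delta_rot:
    - [0, 0, 0]
    - [0, 0, 0]

```text
time: 16.9
eef_pos: [0.5658, -0.1042, 0.0337]
tcp_rot: [-3.114, -0.417, 0.008]
ft_force: [-9.5, -3.4, 0.5]
grip_width: -0.001
grip_force: 0.0
```

```bash
python3 -c "
from d import *
show()"
```

```text
t 16.9 pos [ 0.5658 -0.1042  0.0337] rack [-0.0423  0.031 ] yaw 0.2663 tz [-0.005 -0.001 -1.   ] Frack [-10.12  -0.78] 0.47 w -0.001 0.0
```

Run:
```python
from d import *
im=np.load("top.npy")
B,G,R=im[...,0],im[...,1],im[...,2];red=(R-G)/(R+G+B)
for y in (.031,-.095,-.105):
    print(y,[(int(x*1000),round(float(cv2.remap(red.astype(np.float32),*[np.float32([[v]]) for v in proj("top",np.array([rk(x,y,.05)]))[0]],cv2.INTER_LINEAR)[0,0]),2)) for x in np.arange(.062,.112,.003)])
```

```text
0.031 [(62, 0.03), (65, 0.15), (68, 0.57), (71, 0.85), (74, 0.78), (77, 0.52), (80, 0.14), (83, 0.0), (86, -0.01), (89, -0.01), (92, 0.0), (95, 0.02), (98, 0.02), (101, 0.01), (104, 0.0), (107, -0.0), (110, 0.0)]
-0.095 [(62, -0.0), (65, 0.02), (68, 0.24), (71, 0.69), (74, 0.75), (77, 0.43), (80, 0.13), (83, 0.01), (86, -0.01), (89, -0.0), (92, 0.01), (95, 0.02), (98, 0.01), (101, 0.01), (104, -0.0), (107, -0.0), (110, -0.0)]
-0.105 [(62, 0.01), (65, 0.05), (68, 0.71), (71, 0.76), (74, 0.74), (77, 0.46), (80, 0.15), (83, 0.01), (86, -0.01), (89, -0.0), (92, 0.01), (95, 0.01), (98, 0.01), (101, 0.01), (104, 0.0), (107, -0.0), (110, 0.0)]
```

Emit:
play_rows:
  delta_pos:
    - [0.002, 0, 0]
    - [0.002, 0, 0]
  delta_rot:
    - [0, 0, 0]
    - [0, 0, 0]

```text
time: 17.1
eef_pos: [0.5658, -0.1041, 0.0334]
tcp_rot: [-3.114, -0.417, 0.011]
ft_force: [-13.2, -4.8, 1.6]
grip_width: 0.002
grip_force: 0.0
```

```bash
python3 -c "
from d import *
show()"
```

```text
t 17.1 pos [ 0.5658 -0.1041  0.0334] rack [-0.0423  0.031 ] yaw 0.2661 tz [-0.007 -0.001 -1.   ] Frack [-13.97  -1.1 ] 1.63 w 0.002 0.0
```

Emit:
play_rows:
  delta_pos:
    - [0.0025, 0, 0]
    - [0.0025, 0, 0]
    - [0.0025, 0, 0]
  delta_rot:
    - [0, 0, 0]
    - [0, 0, 0]
    - [0, 0, 0]

```text
time: 17.4
eef_pos: [0.5658, -0.1041, 0.0332]
tcp_rot: [-3.114, -0.416, 0.014]
ft_force: [-15.9, -4.0, 2.0]
grip_width: 0.001
grip_force: 0.0
```

```bash
python3 -c "
from d import *
show()"
```

```text
t 17.4 pos [ 0.5658 -0.1041  0.0332] rack [-0.0423  0.031 ] yaw 0.2657 tz [-0.009 -0.001 -1.   ] Frack [-16.43   0.31] 2.04 w 0.001 0.0
```

Emit:
play_rows:
  delta_pos:
    - [0.001, 0, 0]
    - [0.001, 0, 0]
    - [0.001, 0, 0]
    - [0.001, 0, 0]
    - [0.001, 0, 0]
  delta_rot:
    - [0, 0, 0]
    - [0, 0, 0]
    - [0, 0, 0]
    - [0, 0, 0]
    - [0, 0, 0]

```text
time: 17.9
eef_pos: [0.5658, -0.1042, 0.0331]
tcp_rot: [-3.114, -0.416, 0.016]
ft_force: [-16.4, -4.2, 3.1]
grip_width: 0.001
grip_force: 0.0
```

```bash
python3 -c "
from d import *
F=[]
for i in range(4): capture('top');F.append(Rm.T@state()['ft_force'][:2])
print(np.round(F,1).tolist());show()"
```

```text
[[-17.1, -0.5], [-17.4, 0.6], [-18.0, 0.4], [-17.7, 0.7]]
t 18.1 pos [ 0.5658 -0.1042  0.0331] rack [-0.0423  0.031 ] yaw 0.2655 tz [-0.01  -0.001 -1.   ] Frack [-17.72   0.71] 3.38 w -0.001 0.0
```

Emit:
play_rows:
  delta_pos:
    - [0.0007, 0, 0]
    - [0.0007, 0, 0]
    - [0.0007, 0, 0]
    - [0.0007, 0, 0]
    - [0.0007, 0, 0]
  delta_rot:
    - [0, 0, 0]
    - [0, 0, 0]
    - [0, 0, 0]
    - [0, 0, 0]
    - [0, 0, 0]

```text
time: 18.6
eef_pos: [0.5658, -0.1042, 0.0331]
tcp_rot: [-3.114, -0.416, 0.017]
ft_force: [-17.5, -3.9, 3.8]
grip_width: -0.0
grip_force: 0.0
```

Emit:
play_rows:
  delta_pos:
    - [-0.004, 0, 0]
    - [-0.01, 0, 0]
    - [-0.02, 0, 0]
    - [-0.04, 0, 0]
    - [-0.06, 0, -0.03]
    - [-0.09, 0, -0.1]
    - [-0.1, 0, -0.2]
    - [-0.1, 0, -0.28]
    - [-0.1, 0, -0.36]
    - [-0.1, 0, -0.4]
    - [-0.1, 0, -0.4]
  delta_rot:
    - [0, 0, 0]
    - [0, 0, 0]
    - [0, 0, 0]
    - [0, 0, 0]
    - [0, 0, 0]
    - [0, 0, 0]
    - [0, 0, 0]
    - [0, 0, 0]
    - [0, 0, 0]
    - [0, 0, 0]
    - [0, 0, 0]

```text
time: 19.7
eef_pos: [0.5249, -0.1161, 0.2378]
tcp_rot: [3.112, 0.418, 0.011]
ft_force: [0.2, -0.0, -0.3]
grip_width: -0.001
grip_force: 0.0
```

Emit:
play_rows:
  delta_pos:
    - [0, 0.08, 0]
    - [0, 0.16, 0]
    - [0, 0.25, 0]
    - [0, 0.34, 0]
    - [0, 0.43, 0]
    - [0, 0.5, 0]
    - [0, 0.55, 0]
    - [0, 0.55, 0]
    - [0, 0.55, 0]
  delta_rot:
    - [0, 0, 0]
    - [0, 0, 0]
    - [0, 0, 0]
    - [0, 0, 0]
    - [0, 0, 0]
    - [0, 0, 0]
    - [0, 0, 0]
    - [0, 0, 0]
    - [0, 0, 0]

```text
time: 20.6
eef_pos: [0.5955, -0.3808, 0.2327]
tcp_rot: [-3.112, -0.417, 0.002]
ft_force: [0.1, 0.4, 0.9]
grip_width: -0.002
grip_force: 0.0
```

Run:
```python
from d import *
show();vs=[]
x0s={"side":(215,155,130,90),"top":(245,140,120,105)}
for n in("side","top"):
    im=np.mean([capture(n).astype(float) for _ in range(4)],0)
    x0,y0,w,hh=x0s[n];S=400/w
    im=np.clip(im*(1.6 if n=="top" else 1),0,255).astype(np.uint8)
    v=cv2.resize(im[y0:y0+hh,x0:x0+w],None,fx=S,fy=S,interpolation=cv2.INTER_CUBIC)
    q=((proj(n,tinpts(.1,*rk(.0205,.031,0)[:2],.006,a))+.5-[x0,y0])*S).astype(np.float32)
    cv2.polylines(v,[cv2.convexHull(q[len(q)//2:]).astype(int)],True,(255,0,255),1)
    vs.append(cv2.copyMakeBorder(v,0,400-v.shape[0],0,0,0))
cv2.imwrite("pics/final.png",np.hstack(vs))
```

```text
t 20.6 pos [ 0.5955 -0.3808  0.2327] rack [-0.0867 -0.2437] yaw 0.2667 tz [-0.001  0.001 -1.   ] Frack [0.24 0.33] 0.88 w -0.002 0.0
```

View pics/final.png

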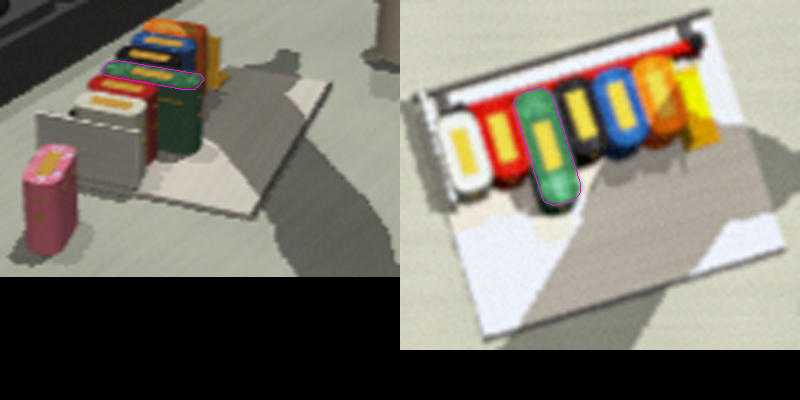

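The green tin stands between red and black, at the predicted outline (top crop px 548,147), its nose at the rail. The row is upright and square, and the robot is clear.

```bash
python3 -c "
from bench import *
print(hand_in())"
```

```text
the job is handed in; nothing more can be done
None
```

The green tin is in the gap, pressed against the red rail at an estimated 13–14 N (about 18 N at the wrist, less sliding drag). The row is upright and square, and the job is handed in at about 21 s.

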